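Lay a round flask in the sprung print jig and hold it down

TASK

The round metal flask is to be printed on its side: lay it on its side in the sprung ring cradle of the print jig, belly in the ring and neck in the fork. Then press the flask down until the sprung cradle is fully home on its stops and keep it there: the program finishes while the robot is still holding the flask pressed down, touching the flask only and not the cradle. Leave the ink can, the wash bottle and the jar where they stand.

Things in the scene. Friction and masses are not known exactly. Their poses are not given: they have to be found in the camera images.
- flask: Loose round aluminium flask, 151 mm tall, about 180 g, upright on a foot 40 mm wide. Ball-shaped belly 80 mm in diameter, centre 41 mm above the underside; straight neck 24 mm in diameter from 80 to 145 mm above the underside; lip 29 mm in diameter, 6 mm high. Origin: centre of the underside; z along the neck to the mouth. Its centre of mass lies on the neck's side of the belly's centre.
- belly (a point): Centre of the flask's ball-shaped belly (radius 40 mm); axes as the flask's.
- mouth (a point): Centre of the flask's mouth, at the top of the lip, 110 mm from the belly's centre; axes as the flask's.
- jig: Base of the print jig, fixed to the bench: aluminium plate 160 (along x) x 116 x 10 mm with four sprung guide pins and two rubber stops, under the sprung carriage. Origin: on the bench under the ring's centre; z up; x is the horizontal direction in which the neck of the lying flask must point (from the ring to the fork).
- seat (a point): Point of the carriage where the belly's centre lies when seated: on the ring's axis, 26.5 mm above the ring's top, 90.5 mm above the bench at rest. Moves with the carriage; axes as the jig's. Ring: outer diameter 84, inner 60, 18 mm high, on a steel plate 124 x 102 x 6 mm whose underside is 40 mm above the bench at rest.
- fork (a point): Point of the carriage 50 mm from the seat along the jig's x, at the same height: the lying neck's axis passes here. The fork is an upright steel plate 8 mm thick, about 50 mm wide, its notch 30 mm wide and open at the top, notch floor 12 mm below this point, tips 15 mm above it. Neck and lip stick out free beyond it.
- carriage (a joint): How far the sprung carriage with ring and fork is pressed down, in m: 0 at rest at the top, 0.018 home on its stops. With the flask lying in it, it stays up by itself; a push of about 10 N straight down on the flask brings it home, and it springs back up when the push ends.
- ink_can: Bystander: white ink can with drips of ink, 94 mm in diameter, 116 mm tall. Origin: centre of the underside.
- wash_bottle: Bystander: grey wash bottle with a bent spout, 60 mm in diameter, 180 mm tall. Origin: centre of the underside.
- jar: Bystander: small glass jar with a steel lid, 64 mm in diameter, 75 mm tall. Origin: centre of the underside.

How it is judged:
On the way:
1. the flask lies on its side with its belly in the ring and its neck in the fork (distance between belly and seat below 0.01 m and angle between the z axis of flask and the x axis of jig, either way round below 0.2 rad and x of mouth in the frame of jig above 0.09 m), for 0.2 s.
At the end, for the whole second after the job is handed in: The flask lies still in the ring (belly within 7 mm of its seat), neck in the fork within 0.15 rad, while the robot presses on the flask with over 3 N, touches no part of the jig, and keeps the carriage over 15 mm of its 18 mm down through the last second (value of joint carriage above 0.015 m and distance between belly and seat below 0.007 m and angle between the z axis of flask and the x axis of jig, either way round below 0.15 rad and x of mouth in the frame of jig above 0.09 m and contact force between any of the fingers, the arm and flask above 3 N and contact force between each of the fingers, the arm and jig below 1 N and linear speed of flask below 0.02 m/s); the arm keeps its last pose, push and grip.
It fails at once if the ink can is shifted by more than 30 mm or knocked over (distance of ink_can from where it was at the start of the episode above 0.03 m or angle between ink_can's own z axis and vertical above 0.5 rad).
It fails at once if the wash bottle is shifted by more than 30 mm or knocked over (distance of wash_bottle from where it was at the start of the episode above 0.03 m or angle between wash_bottle's own z axis and vertical above 0.5 rad).
It fails at once if the jar is shifted by more than 30 mm or knocked over (distance of jar from where it was at the start of the episode above 0.03 m or angle between jar's own z axis and vertical above 0.5 rad).
It also fails if it takes over 45 s, if anything falls off the work surface, if the arm or the gripper's body presses on something with over 40 N, if the wrist force passes 120 N, or if a joint passes its speed limit or range.

ROBOT

A 7-joint arm with a two-finger parallel gripper is mounted at the origin on the work surface. World frame = base frame: x ahead of the robot, y to its left, z up, the work surface at z = 0. Lengths are in m, angles in rad, forces in N, time in s.
With the tool pointing down it reaches from about 0.425 to 0.925 m from the base axis. Payload 6.8 kg.
Tool frame: the origin (TCP) lies on the centre line of the jaws, within the pads' length; the fingertips stand 11 mm ahead of it and the grasp point (between the pads) lies 8 mm behind it; z points along the fingers, y is the direction in which the jaws open and shut (so a half turn about z gives the same grasp; the last joint's range is limited). The gripper opens to 85 mm and grips with 20 to 120 N. Pads are 22 mm wide; open, the fingers measure 114 mm over their backs; the gripper's body (76 mm by 85 mm) begins 54 mm behind the grasp point. The pads swing forward as they close: fully open they stand 13 mm farther back than shut.
Start: joints at [-1.433, 0.477, 0.022, 1.555, -0.011, 1.109, -0.083], TCP at [0.164, 0.655, 0.242] pointing down, gripper open.
Joint ranges: [-2.96, 2.96], [-0.34, 2.1], [-1.41, 1.46], [0.24, 2.44], [-1.37, 4.51], [0.17, 1.92], [-2.96, 2.96]. Speed limits (rad/s): [2.39, 2.39, 3.14, 3.14, 3.14, 3.14, 3.14].

INTERFACE

Orientations are given as a rotation vector (axis times angle).
In Python, from bench import r gives the robot as it stands.
- The arm moves only by the tool send_rows, never from a script. Its argument "deltas" is a list of rows, each a list of 7 numbers: the opening, from 0 (shut) to 1 (fully open), then the shift along the tool's x, y, z as a fraction of full scale, then the turn, a rotation vector about the tool's x, y, z as a fraction of full scale. In form: [[hand, x, y, z, ax, ay, az], ...]. A call has 1 to 20 rows; each row is the pose to reach, as a shift and turn from the pose commanded when the call began, along the tool's axes at that moment, turning the shorter way round; what a row does not reach only later rows make up. Full scale, the value 1, is 150 mm for a shift and 180 degrees for a turn. A row lasts 1/12 s, in which the tool goes at most 41.7 mm and 7.16 degrees, less where a joint would pass 70% of its speed; a pose out of reach is approached as far as the arm can. A call with a number of a shift or a turn outside -1 to 1 is refused whole. A call with a gripper value outside its range is refused whole. The fingers move at their own pace and stop on an object; "squeeze" is the grip in N (left out, the last holds). Time passes only in rows, so rows that repeat a pose let the fingers close. It gives the time, the measured TCP pose, the force and the opening at its end, in the units of the state.
- r.get_obs(): the state, without advancing time (a new reading comes with each control period).
- r.grab_frame(name): name is "side" or "top" or "wrist"; returns a dict with "pixels" (420x560x3 uint8, red, green, blue), "camera_matrix" (3x3 intrinsics, pixels), "rvec" (rotation vector, rad) and "tvec" (3), from world to camera coordinates, as OpenCV has them. Camera axes: x right, y down, z forward; pixel columns grow to the right and rows downward; lengths in m; the calibration is good to about 2 mm. A picture is of the moment at which its call begins. There is no depth.
- r.hand_in(): hands the job in, once; it reports no verdict.
The state is a dict: "clock": time; "joints": joint angles; "qvel": joint speeds; "tau": joint torques, N m; "tcp_pos": TCP position; "orientation": TCP orientation; "contact_force": force on the tool from outside, world axes, zero at the start; "moment": the same for the moment, N m; "grip_width": finger opening in m.
Only numpy, scipy, OpenCV 4.12 (cv2) and the standard library are available. Lean on these libraries where they do the work, as an engineer would, in place of code of your own. Each camera call takes 0.05 s, during which the arm holds its last target. There are 200 camera calls.

## Working session

There is one attempt and no reset: what is moved stays moved. The work goes in short steps, Python scripts to look and compute and a tool call to move; the robot and the scene stay as the last step left them, time stands still between calls to the robot, and variables do not carry over. Pictures are saved under pics/ and viewed, about 8 in all and at most 12, crops included, and the job is handed in when it is done.

Besides the shell and the picture viewer there is one more tool, called after "Emit:" by a JSON object that holds its "op" and its "data". send_rows: Moves the arm, as the interface text tells. Shift numbers are shares of 150 mm and turn numbers shares of 180 degrees, none past 1 either way. Its arguments: {"type":"object","properties":{"deltas":{"type":"array","items":{"type":"array","items":{"type":"number"}}},"squeeze":{"type":"number"}},"required":["deltas"]}

```bash
ls; mkdir -p pics
cat > h.py <<'E'
import numpy as np, cv2
from scipy.spatial.transform import Rotation as R
from bench import r
def grab(n,f=None):
    d=r.grab_frame(n)
    if f: cv2.imwrite('pics/'+f,d['pixels'][:,:,::-1])
    return d
def ray(d,u,v):
    M=R.from_rotvec(np.ravel(d['rvec'])).as_matrix(); K=np.array(d['camera_matrix'])
    o=-M.T@np.ravel(d['tvec']); w=M.T@np.linalg.inv(K)@[u,v,1]
    return o,w/np.linalg.norm(w)
def onz(d,u,v,z):
    o,w=ray(d,u,v); return o+w*(z-o[2])/w[2]
def cross(a,b):
    (o1,w1),(o2,w2)=a,b
    s=np.linalg.lstsq(np.c_[w1,-w2],o2-o1,rcond=None)[0]
    p,q=o1+s[0]*w1,o2+s[1]*w2
    return (p+q)/2,np.linalg.norm(p-q)
def proj(d,p):
    return cv2.projectPoints(np.array(p,float).reshape(-1,3),np.ravel(d['rvec']),np.ravel(d['tvec']),np.array(d['camera_matrix']),None)[0].reshape(-1,2)
E
python3 - <<'E'
from h import *
import pickle
D={n:grab(n) for n in('side','top','wrist')}
pickle.dump(D,open('D0.pkl','wb'))
for n in D: print(n,ray(D[n],280,210))
im=np.hstack([cv2.resize(D[n]['pixels'],(400,300)) for n in('side','top')])
cv2.imwrite('pics/top0.png',D['top']['pixels'][:,:,::-1]);cv2.imwrite('pics/side0.png',D['side']['pixels'][:,:,::-1])
print(r.get_obs())
E
```

```text
pics
side (array([-0.03602325, -0.6884562 ,  1.12036425]), array([ 0.4981255 ,  0.49435991, -0.71237579]))
top (array([0.39857495, 0.01964165, 1.6073136 ]), array([ 0.15844094, -0.02101179, -0.98714486]))
wrist (array([0.08971336, 0.67416601, 0.37319269]), array([ 0.31276261, -0.05948863, -0.94796659]))
{'clock': 0.15, 'joints': array([-1.43309989,  0.47763921,  0.02234904,  1.55616196, -0.01151214,
        1.10930768, -0.08309662]), 'qvel': array([ 0.00107053, -0.00367003,  0.00112314, -0.00336804, -0.0002092 ,
        0.00018457, -0.00131037]), 'tau': array([ 3.19086503e-03, -5.96923327e+01,  1.61050368e+00, -2.81488144e+01,
        1.26873647e-02,  6.58525532e-03, -2.43113408e-05]), 'tcp_pos': array([0.16414628, 0.65430835, 0.241556  ]), 'orientation': array([-3.8509241e-01, -3.1178168e+00,  2.1765964e-03]), 'contact_force': array([ 0.02808631, -0.40870276,  0.30804048]), 'moment': array([ 0.00521651,  0.00224657, -0.05681659]), 'grip_width': 0.08553201670360665}
```

View pics/top0.png

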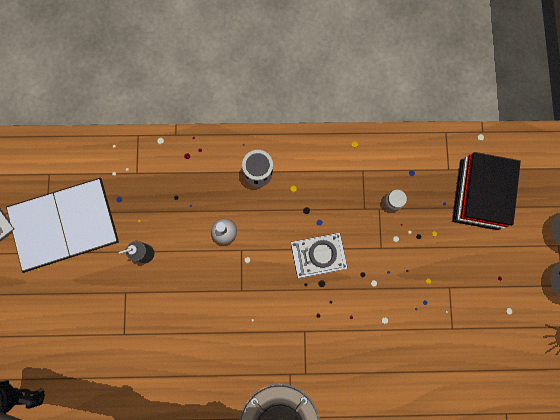

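View pics/side0.png

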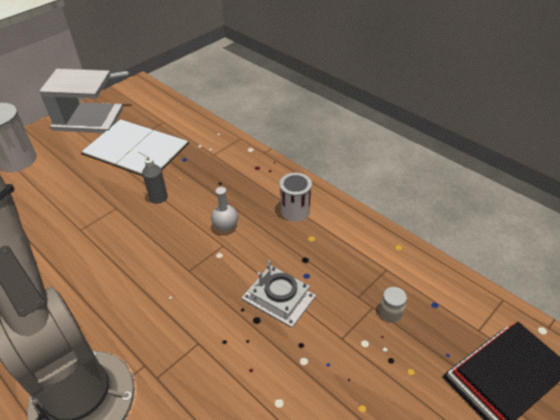

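Top view: the flask's belly is at about (224,232) and the jig's ring at about (322,253), with the fork to its left. The can is at (257,165), the wash bottle at (140,252) and the jar at (396,200). Side view: the flask's belly is at about (224,220), its mouth at (221,190), and the ring at (281,288). I'll enlarge both places next.

Run:
```python
from h import *
import pickle
D=pickle.load(open('D0.pkl','rb'))
def c(n,x,y,w=66,h=50,s=6): return cv2.resize(D[n]['pixels'][y:y+h,x:x+w,::-1],None,fx=s,fy=s,interpolation=cv2.INTER_CUBIC)
a=np.vstack([np.hstack([c('top',286,228),c('top',196,206)]),np.hstack([c('side',242,258,78,70,5),c('side',195,180,78,70,5)])[:, :792] if 0 else np.hstack([cv2.resize(c('side',240,258,80,66,5),(396,300)),cv2.resize(c('side',190,180,80,66,5),(396,300))])])
cv2.imwrite('pics/crop0.png',a)
```

```text
(no output)
```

View pics/crop0.png

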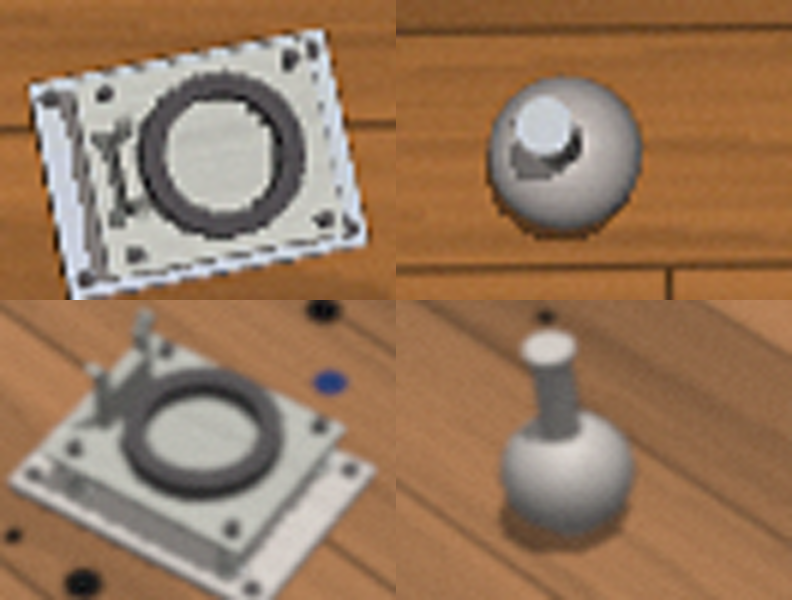

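The crop shows the ring centre at top (322.8,253.7) and side (280.8,287.5). The belly is at top (224.2,231.5) and side (224.7,217.4), and the mouth at top (220.8,227.2) and side (220.9,190.6). I'll triangulate these.

Run:
```python
from h import *
import pickle
np.set_printoptions(precision=4,suppress=True)
D=pickle.load(open('D0.pkl','rb'));T,S=D['top'],D['side']
for n,a,b,z in[('ring',(322.8,253.7),(280.8,287.5),.064),('belly',(224.2,231.5),(224.7,217.4),.041),('mouth',(220.8,227.2),(220.9,190.6),.151)]:
    print(n,cross(ray(T,*a),ray(S,*b)),onz(T,*a,z),onz(S,*b,z))
co=np.array([(32,88),(322,30),(366,242),(75,298)])/6+[286,228]
P=np.array([onz(T,*c,.010) for c in co]);print(P, P.mean(0),[np.linalg.norm(P[i]-P[i-1]) for i in range(4)])
x=(P[0]+P[3]-P[1]-P[2])/2;print('jig x yaw',np.degrees(np.arctan2(x[1],x[0])), 'side long edges')
for n,u,z in[('can',(257,160),.116),('wash',(130,251),.18),('jar',(398,197),.075)]: print(n,onz(T,*u,z))
print(R.from_rotvec(r.get_obs()['orientation']).as_matrix())
```

```text
ring (array([ 0.5106, -0.1428,  0.0519]), np.float64(0.0002534151911318039)) [ 0.5097 -0.1415  0.064 ] [ 0.5045 -0.1491  0.064 ]
belly (array([0.5856, 0.1604, 0.039 ]), np.float64(0.0015381342970544078)) [0.5847 0.1607 0.041 ] [0.5851 0.1585 0.041 ]
mouth (array([0.5852, 0.1605, 0.1478]), np.float64(0.0013108583575097198)) [0.5842 0.1606 0.151 ] [0.5837 0.1574 0.151 ]
[[ 0.5499 -0.0485  0.01  ]
 [ 0.5784 -0.2028  0.01  ]
 [ 0.4665 -0.2219  0.01  ]
 [ 0.4398 -0.0687  0.01  ]] [ 0.5086 -0.1355  0.01  ] [np.float64(0.11188998044084311), np.float64(0.15689292390706852), np.float64(0.11355198576597207), np.float64(0.15548378096009485)]
jig x yaw 100.18566102367727 side long edges
can [0.7922 0.0551 0.116 ]
wash [0.5169 0.4116 0.18  ]
jar [ 0.6804 -0.3783  0.075 ]
[[-0.9699  0.2433 -0.0003]
 [ 0.2433  0.9699 -0.0014]
 [-0.0001 -0.0014 -1.    ]]
```

```bash
cat >> h.py <<'E'
np.set_printoptions(precision=4,suppress=True)
AZ=100.2
def O(th,az=AZ):
    a,t=np.radians([az,th]); u=np.array([np.cos(a),np.sin(a),0]); k=np.array([0,0,1.])
    z=-np.cos(t)*k+np.sin(t)*u; x=np.cos(t)*u+np.sin(t)*k
    return np.c_[x,np.cross(z,x),z]
def delta(p0,R0,p,Rt):
    return np.r_[R0.T@(np.array(p)-p0)/.15,R.from_matrix(R0.T@Rt).as_rotvec()/np.pi].round(3)
def go(*tg):
    o=r.get_obs(); p,Rm=o['tcp_pos'],R.from_rotvec(o['orientation']).as_matrix()
    print(o['clock'],p,o['joints'])
    for q,Q in tg:
        d=delta(p,Rm,q,Q); print(d.tolist(), 'rows>=',max(np.linalg.norm(d[:3])*150/41.7,np.linalg.norm(d[3:])*180/7.16).round(1))
        p,Rm=np.array(q),Q
E
python3 - <<'E'
from h import *
go(([.28,.50,.34],O(0,145)),([.39,.36,.36],O(0,120)),([.47,.22,.36],O(0,100.2)),([.53,.08,.36],O(0)))
E
```

```text
0.15 [0.1641 0.6543 0.2416] [-1.4331  0.4776  0.0223  1.5562 -0.0115  1.1093 -0.0831]
[-1.0, -0.811, -0.655, -0.0, 0.0, 0.116] rows>= 5.2
[-1.136, -0.344, -0.133, 0.0, 0.0, 0.139] rows>= 4.3
[-1.075, -0.005, 0.0, 0.0, 0.0, 0.11] rows>= 3.9
[-0.989, 0.228, 0.0, 0.0, 0.0, 0.0] rows>= 3.7
```

Emit:
{"op": "send_rows", "data": {"deltas": [[1,-0.3,-0.25,-0.3,0,0,0.02],[1,-0.6,-0.5,-0.5,0,0,0.05],[1,-0.9,-0.75,-0.65,0,0,0.09],[1,-1,-0.8,-0.65,0,0,0.12],[1,-1,-0.8,-0.65,0,0,0.12]]}}

```text
clock: 0.57
tcp_pos: [0.2763, 0.5064, 0.3375]
orientation: [-0.97, -2.988, -0.0]
contact_force: [0.8, 0.6, 0.9]
grip_width: 0.0852
```

Emit:
{"op": "send_rows", "data": {"deltas": [[1,-0.25,-0.09,-0.03,0,0,0.03],[1,-0.5,-0.17,-0.07,0,0,0.07],[1,-0.75,-0.26,-0.1,0,0,0.1],[1,-1,-0.34,-0.13,0,0,0.14],[1,-1,-0.34,-0.13,0,0,0.14]]}}

```text
clock: 0.98
tcp_pos: [0.3738, 0.3714, 0.3577]
orientation: [1.615, 2.691, 0.001]
contact_force: [-0.4, 0.4, 0.5]
grip_width: 0.0857
```

Emit:
{"op": "send_rows", "data": {"deltas": [[1,-0.25,0,0,0,0,0.03],[1,-0.5,0,0,0,0,0.06],[1,-0.75,0,0,0,0,0.09],[1,-1,0,0,0,0,0.11],[1,-1,0,0,0,0,0.11]]}}

```text
clock: 1.4
tcp_pos: [0.4443, 0.2402, 0.3566]
orientation: [2.049, 2.378, -0.001]
contact_force: [-0.1, -0.6, 0.2]
grip_width: 0.0852
```

Run:
```python
from h import *
go(([.55,.09,.33],O(0)),([.55,.09,.33],O(60)))
u=O(0)[:,0]
F=np.array([.585,.16,0])
print(proj(r.grab_frame('wrist'),[F+[0,0,.041],[.51,-.142,.064]]))
```

```text
1.4 [0.4443 0.2402 0.3566] [-1.021   0.0893  0.4362  1.8249 -0.0372  1.2356 -0.4252]
[-1.095, 0.548, 0.181, 0.0, 0.001, -0.009] rows>= 4.5
[0.0, 0.0, 0.0, -0.0, 0.333, 0.0] rows>= 8.4
[[363.0648 228.0674]
 [277.652  400.8949]]
```

Emit:
{"op": "send_rows", "data": {"deltas": [[1,-0.25,0.13,0,0,0,0],[1,-0.5,0.26,0,0,0,0],[1,-0.75,0.4,0,0,0,0],[1,-1,0.54,0,0,0,-0.01],[1,-1,0.54,0,0,0,-0.01]]}}

```text
clock: 1.87
tcp_pos: [0.548, 0.1066, 0.3564]
orientation: [2.001, 2.417, -0.002]
contact_force: [-0.3, -0.7, 0.8]
grip_width: 0.0854
```

Emit:
{"op": "send_rows", "data": {"deltas": [[1,-0.25,0,0,0,0,0],[1,-0.5,0,0,0,0,0],[1,-0.7,0,0,0,0,0],[1,-0.7,0,0,0,0,0]]}}

```text
clock: 2.2
tcp_pos: [0.5654, 0.0036, 0.3564]
orientation: [2.004, 2.417, -0.003]
contact_force: [-0.5, -0.9, 0.0]
grip_width: 0.0854
```

Run:
```python
from h import *
import pickle
d=grab('wrist','w1.png');pickle.dump(d,open('w1.pkl','wb'))
o=r.get_obs();print(o['tcp_pos'],o['joints'],o['orientation'])
print(proj(d,[[.585,.16,.041],[.51,-.142,.064]]))
```

```text
[0.5653 0.0072 0.3562] [-0.6357  0.2253  0.6232  1.7061 -0.1366  1.2543  0.2073] [ 2.0013  2.4208 -0.0012]
[[313.8741  31.0017]
 [213.4611 256.1597]]
```

View pics/w1.png

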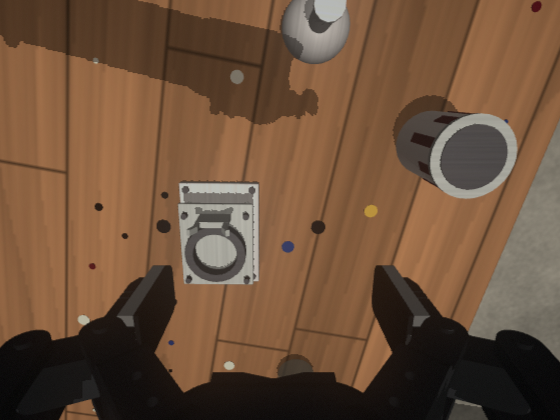

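This wrist view shows the ring centre at about (215.5,250), with the fork just above it at (212,215). The belly is at (315,30), where I predicted it. The plate's edges run along the picture axes, so the yaw is right. I'll refine the ring next.

Run:
```python
from h import *
import pickle
D=pickle.load(open('D0.pkl','rb'));w=pickle.load(open('w1.pkl','rb'))
g=cv2.cvtColor(w['pixels'],cv2.COLOR_RGB2GRAY)[222:286,182:250]
m=(g<105).astype(np.uint8)
cs=[c for c in cv2.findContours(cv2.threshold(g,140,255,0)[1],0,2)[0]]
for c in cv2.findContours((g>150).astype(np.uint8),cv2.RETR_LIST,cv2.CHAIN_APPROX_NONE)[0]:
    if len(c)>60: print(cv2.fitEllipse(c)[0]+np.array([182,222]),cv2.fitEllipse(c)[1])
for u in [(215.5,250),(214,251)]:
    a=ray(w,*u);print(cross(a,ray(D['top'],322.8,253.7)),cross(a,ray(D['side'],280.8,287.5)),onz(w,*u,.064))
print(cross(ray(w,315,30),ray(D['top'],224.2,231.5)))
c=cv2.resize(w['pixels'][175:295,165:275,::-1],None,fx=5,fy=5,interpolation=2);cv2.imwrite('pics/w1c.png',c)
```

```text
[215.402 250.262] (29.919891357421875, 38.6191520690918)
[215.3034 249.2202] (70.57942962646484, 74.08539581298828)
(array([ 0.5103, -0.1433,  0.0428]), np.float64(0.0018338896657017433)) (array([ 0.5111, -0.1407,  0.0487]), np.float64(0.0026096617684936135)) [ 0.5115 -0.1323  0.064 ]
(array([ 0.5095, -0.1425,  0.0487]), np.float64(0.0028128310527918638)) (array([ 0.5097, -0.1417,  0.0509]), np.float64(0.0032116323660460774)) [ 0.5097 -0.1342  0.064 ]
(array([0.5854, 0.161 , 0.0408]), np.float64(0.0015105915449913074))
```

View pics/w1c.png

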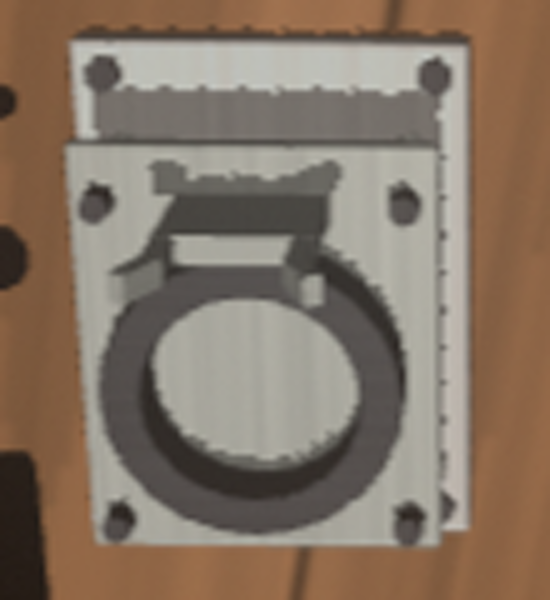

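The ring's top face in the crop is centred at about (252,397), which is full-picture pixel (215.4,254.5). My contour fit had taken in the inner wall. The side view changes the same way, to (280.9,285.9).

Run:
```python
from h import *
import pickle
D=pickle.load(open('D0.pkl','rb'));w=pickle.load(open('w1.pkl','rb'))
a,b,c=ray(w,215.4,254.5),ray(D['top'],322.8,253.7),ray(D['side'],280.9,285.9)
print(cross(a,b),cross(a,c),cross(b,c));print([onz(*q,.064) for q in[(w,215.4,254.5),(D['top'],322.8,253.7),(D['side'],280.9,285.9)]])
# fork tips (z~.1055) and plate/base edges in wrist crop
f=lambda x,y,z: onz(w,x/5+165,y/5+175,z)
print('tips',f(135,285,.1055),f(312,290,.1055))
B=[f(70,40,.01),f(470,40,.01),f(470,530,.01)];print('base',*B,np.linalg.norm(B[0]-B[1]),np.linalg.norm(B[1]-B[2]))
C=[f(66,143,.046),f(437,143,.046),f(441,546,.046),f(98,546,.046)];print('plate',*C,np.mean(C,0),np.linalg.norm(C[0]-C[1]),np.linalg.norm(C[1]-C[2]))
for A in (B[0]-B[1],C[0]-C[1],C[3]-C[2]): print(np.degrees(np.arctan2(A[1],A[0])))
F=np.array([.585,.1605,0.]); 
G=F+[0,0,.121]; Q=O(60); z=Q[:,2]
tcp=G+z*.008
go((tcp-.1*z,O(60)),(tcp,O(60)))
```

```text
(array([ 0.5109, -0.1425,  0.0566]), np.float64(0.0015186891455345752)) (array([ 0.5117, -0.1424,  0.0574]), np.float64(2.7519014744605238e-05)) (array([ 0.5106, -0.1425,  0.0583]), np.float64(0.0014178875935999323))
[array([ 0.5123, -0.139 ,  0.064 ]), array([ 0.5097, -0.1415,  0.064 ]), array([ 0.5083, -0.1458,  0.064 ])]
tips [ 0.4842 -0.0931  0.1055] [ 0.5264 -0.0864  0.1055]
base [ 0.4403 -0.064   0.01  ] [ 0.5536 -0.0425  0.01  ] [ 0.5815 -0.2     0.01  ] 0.11538212052475114 0.15991239960319117
plate [ 0.4506 -0.0821  0.046 ] [ 0.5497 -0.0633  0.046 ] [ 0.5718 -0.1857  0.046 ] [ 0.4727 -0.2045  0.046 ] [ 0.5112 -0.1339  0.046 ] 0.10086520974127006 0.12435482890773952
-169.24432054386878
-169.24118168692692
-169.22764399973227
2.25 [0.5653 0.0072 0.3562] [-0.6357  0.2253  0.6232  1.7061 -0.1366  1.2543  0.2073]
[0.449, 0.316, 1.261, -0.002, 0.334, 0.003] rows>= 8.4
[-0.0, 0.0, 0.667, 0.0, 0.0, 0.0] rows>= 2.4
```

Emit:
{"op": "send_rows", "data": {"deltas": [[1,0,0.05,0.1,0,0.037,0],[1,0,0.1,0.2,0,0.074,0],[1,0,0.15,0.3,0,0.111,0],[1,0,0.2,0.4,0,0.148,0],[1,0.1,0.25,0.5,0,0.185,0],[1,0.2,0.3,0.6,0,0.222,0],[1,0.3,0.32,0.7,0,0.259,0],[1,0.4,0.32,0.8,0,0.296,0],[1,0.45,0.32,0.9,0,0.333,0],[1,0.45,0.32,1,0,0.333,0],[1,0.45,0.32,1,0,0.333,0]]}}

```text
clock: 3.17
tcp_pos: [0.5974, 0.0869, 0.2016]
orientation: [-1.402, -1.7, -0.8]
contact_force: [-0.3, 0.6, 0.7]
grip_width: 0.0855
```

Run:
```python
from h import *
F=np.array([.585,.1605,0.]); 
G=F+[0,0,.121]; Q=O(60); z=Q[:,2]
tcp=G+z*.008
go((tcp-.07*z,O(60)),(tcp,O(60)))
d=grab('wrist','w2.png');o=r.get_obs()
print(proj(d,[F+[0,0,.151],F+[0,0,.041]]))
```

```text
3.1667 [0.5974 0.0869 0.2016] [-0.0471  0.724   0.3288  1.7008 -1.0859  1.5663  0.9658]
[-0.216, 0.011, 0.287, -0.006, 0.0, 0.001] rows>= 1.3
[0.0, -0.0, 0.467, 0.0, 0.0, 0.0] rows>= 1.7
[[276.7416 223.1809]
 [276.847  298.0659]]
```

View pics/w2.png

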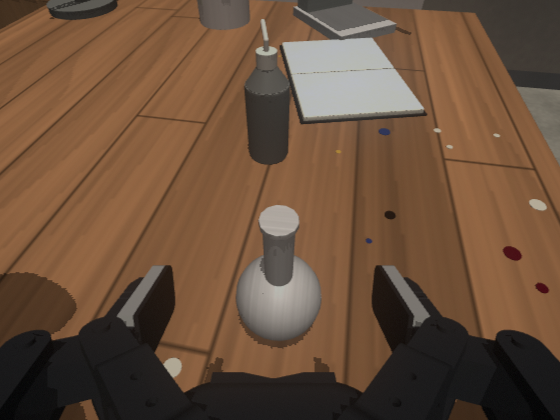

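The orientation was reached. The flask is centred between the jaws, with the mouth at (279,218) against (277,223) predicted. Going in to grip now.

Emit:
{"op": "send_rows", "data": {"deltas": [[1,-0.21,0.02,0.2,0,0,0],[1,-0.21,0.02,0.4,0,0,0],[1,-0.21,0.02,0.6,0,0,0],[1,-0.21,0.02,0.75,0,0,0],[1,-0.21,0.02,0.75,0,0,0],[1,-0.21,0.02,0.75,0,0,0]]}}

```text
clock: 3.72
tcp_pos: [0.5867, 0.1688, 0.1247]
orientation: [-1.397, -1.709, -0.808]
contact_force: [0.7, -1.2, 0.0]
grip_width: 0.0854
```

Run:
```python
from h import *
import pickle
F=np.array([.585,.1605,0.]); z=O(60)[:,2]; go((F+[0,0,.121]+z*.008,O(60)))
d=grab('wrist','w3.png')
print(proj(d,[F+[0,0,.151],F+[0,0,.041]]))
```

```text
3.7167 [0.5867 0.1688 0.1247] [-0.1311  0.7966  0.2655  1.7831 -1.1912  1.408   1.0537]
[-0.047, -0.021, 0.021, -0.005, 0.001, 0.004] rows>= 0.2
[[263.696  265.9211]
 [266.9835 364.7328]]
```

View pics/w3.png

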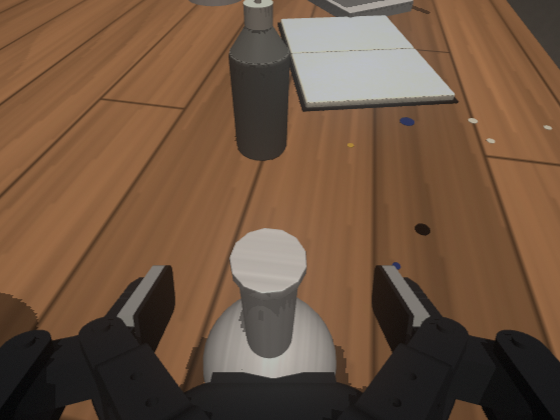

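Emit:
{"op": "send_rows", "data": {"deltas": [[1,-0.045,-0.013,0.02,0,0,0],[1,-0.045,-0.013,0.02,0,0,0],[0,-0.045,-0.013,0.02,0,0,0],[0,-0.045,-0.013,0.02,0,0,0],[0,-0.045,-0.013,0.02,0,0,0],[0,-0.045,-0.013,0.02,0,0,0],[0,-0.045,-0.013,0.02,0,0,0],[0,-0.045,-0.013,0.02,0,0,0],[0,-0.045,-0.013,0.02,0,0,0],[0,-0.045,-0.013,0.02,0,0,0],[0,-0.045,-0.013,0.02,0,0,0],[0,-0.045,-0.013,0.02,0,0,0]], "squeeze": 70}}

```text
clock: 4.77
tcp_pos: [0.5849, 0.165, 0.1155]
orientation: [-1.401, -1.704, -0.809]
contact_force: [1.1, -0.3, 1.0]
grip_width: 0.0221
```

Run:
```python
from h import *
o=r.get_obs();p=o['tcp_pos'];Q=R.from_rotvec(o['orientation']).as_matrix()
print(o['grip_width'],o['contact_force'],p,p-.008*Q[:,2])
# lift in world z 0.15
go((p+[0,0,.11],Q))
```

```text
0.022101408271797258 [ 1.1177 -0.2699  1.0249] [0.5849 0.165  0.1155] [0.5862 0.1583 0.1195]
4.7667 [0.5849 0.165  0.1155] [-0.1238  0.8098  0.2639  1.7879 -1.1952  1.4036  1.0684]
[0.635, 0.0, -0.367, 0.0, 0.0, 0.0] rows>= 2.6
```

Emit:
{"op": "send_rows", "data": {"deltas": [[0,0.12,0,-0.07,0,0,0],[0,0.25,0,-0.15,0,0,0],[0,0.4,0,-0.23,0,0,0],[0,0.55,0,-0.32,0,0,0],[0,0.7,0,-0.4,0,0,0],[0,0.85,0,-0.49,0,0,0],[0,0.85,0,-0.49,0,0,0]]}}

```text
clock: 5.35
tcp_pos: [0.5862, 0.165, 0.2672]
orientation: [-1.4, -1.709, -0.815]
contact_force: [0.5, -0.2, -1.9]
grip_width: 0.0218
```

```bash
cat >> h.py <<'E'
SEAT=np.array([.511,-.141,.0905]); U=O(0,100.5)[:,0]
def place(h,th=-30,s=.0785):
    Q=O(th,100.5); return SEAT+[0,0,h]+s*U+.008*Q[:,2],Q
E
python3 - <<'E'
from h import *
t=place(.08)
o=r.get_obs();p=o['tcp_pos']
print(t[0]); m=(p+t[0])/2; m[2]=.26
go((m,O(15,100.5)),t)
E
```

```text
[ 0.4974 -0.0677  0.1636]
5.35 [0.5862 0.165  0.2672] [-0.1585  0.5896  0.3112  1.752  -1.1271  1.5133  0.8454]
[-0.392, -0.44, -0.587, -0.0, -0.249, 0.004] rows>= 6.3
[-0.851, -0.432, 0.437, 0.0, -0.25, 0.0] rows>= 6.3
```

Emit:
{"op": "send_rows", "data": {"deltas": [[0,-0.03,-0.06,-0.08,0,-0.03,0],[0,-0.08,-0.12,-0.17,0,-0.065,0],[0,-0.14,-0.19,-0.25,0,-0.1,0],[0,-0.2,-0.25,-0.34,0,-0.135,0],[0,-0.26,-0.32,-0.42,0,-0.17,0.002],[0,-0.33,-0.38,-0.51,0,-0.21,0.004],[0,-0.39,-0.44,-0.59,0,-0.249,0.004],[0,-0.39,-0.44,-0.59,0,-0.249,0.004]]}}

```text
clock: 6.02
tcp_pos: [0.5391, 0.0497, 0.2565]
orientation: [-1.867, -2.255, -0.236]
contact_force: [-0.7, 0.9, -1.3]
grip_width: 0.0219
```

Emit:
{"op": "send_rows", "data": {"deltas": [[0,-0.12,-0.06,0.06,0,-0.035,0],[0,-0.24,-0.12,0.12,0,-0.07,0],[0,-0.36,-0.18,0.18,0,-0.105,0],[0,-0.48,-0.24,0.24,0,-0.14,0],[0,-0.6,-0.3,0.3,0,-0.175,0],[0,-0.72,-0.36,0.36,0,-0.21,0],[0,-0.85,-0.43,0.43,0,-0.25,0],[0,-0.85,-0.43,0.43,0,-0.25,0],[0,-0.85,-0.43,0.43,0,-0.25,0]]}}

```text
clock: 6.77
tcp_pos: [0.494, -0.067, 0.1596]
orientation: [1.727, 2.088, -0.475]
contact_force: [-0.2, 0.4, -2.1]
grip_width: 0.0218
```

Run:
```python
from h import *
import pickle
D={n:grab(n) for n in('side','top','wrist')};pickle.dump(D,open('D1.pkl','wb'))
go(place(.08),place(.0))
c=lambda n,x,y,w,h:cv2.resize(D[n]['pixels'][y:y+h,x:x+w,::-1],(400,300),interpolation=2)
cv2.imwrite('pics/p1.png',np.vstack([np.hstack([c('side',220,215,120,90),c('top',265,205,100,75)]),np.hstack([c('wrist',0,0,560,420)]*2)]))
p,Q=r.get_obs()['tcp_pos'],R.from_rotvec(r.get_obs()['orientation']).as_matrix()
gp=p-.008*Q[:,2]; n=Q@(np.array([np.sin(np.pi/3),0,-.5])); b=gp-.0785*n; print('belly est',b,'n',n)
for k in('side','top'): print(k,proj(D[k],[b,b+.11*n,SEAT]))
```

```text
6.9167 [ 0.4969 -0.068   0.1621] [-0.9661  0.4311  0.8172  2.1656  0.3233  0.7095 -0.2617]
[-0.004, 0.004, -0.009, -0.002, -0.002, 0.001] rows>= 0.1
[0.267, 0.0, 0.462, 0.0, 0.0, 0.0] rows>= 1.9
belly est [ 0.5104 -0.1413  0.1686] n [-0.181   0.9835  0.0054]
side [[279.5884 258.6089]
 [242.8246 239.847 ]
 [280.1262 277.9684]]
top [[326.4943 250.732 ]
 [288.6297 258.3073]
 [323.528  252.6009]]
```

View pics/p1.png

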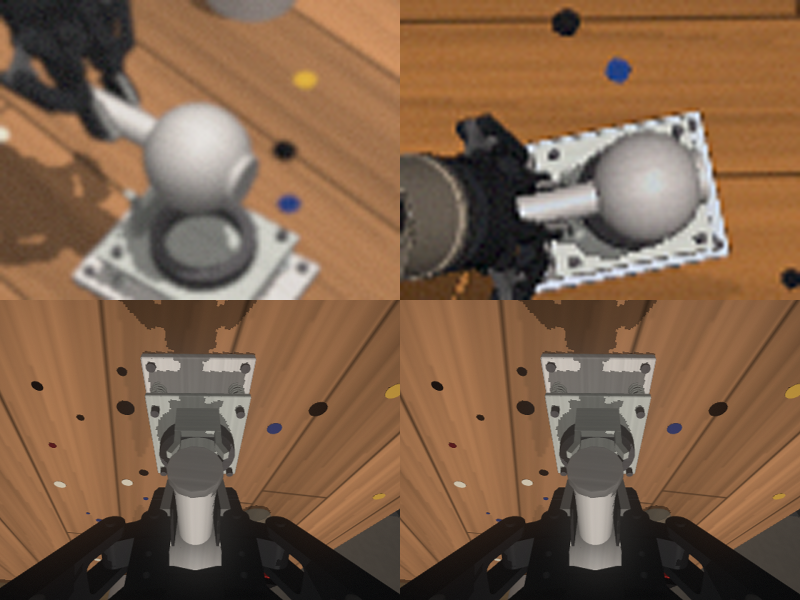

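The flask hangs horizontally with its belly above the ring. The belly is at about (279.7,261.5) in side and (327,251.7) in top, within 3 px of my estimate. In the wrist view the neck lines up with the fork's notch.

Run:
```python
from h import *
import pickle
D=pickle.load(open('D1.pkl','rb'))
print(cross(ray(D['side'],279.7,261.5),ray(D['top'],327,251.75)),place(.08)[0])
go(place(.02),place(0.002))
```

```text
(array([ 0.5081, -0.1436,  0.1614]), np.float64(0.00025640959554180335)) [ 0.4974 -0.0677  0.1636]
6.9167 [ 0.4969 -0.068   0.1621] [-0.9661  0.4311  0.8172  2.1656  0.3233  0.7095 -0.2617]
[0.194, 0.006, 0.338, -0.002, -0.002, 0.001] rows>= 1.4
[0.06, 0.0, 0.104, 0.0, 0.0, 0.0] rows>= 0.4
```

Emit:
{"op": "send_rows", "data": {"deltas": [[0,0.05,0.01,0.08,0,0,0],[0,0.1,0.012,0.17,0,0,0],[0,0.15,0.012,0.25,0,0,0],[0,0.194,0.012,0.335,0,0,0],[0,0.214,0.012,0.37,0,0,0],[0,0.234,0.012,0.405,0,0,0],[0,0.25,0.012,0.433,0,0,0],[0,0.25,0.012,0.433,0,0,0]]}}

```text
clock: 7.58
tcp_pos: [0.4976, -0.0677, 0.0865]
orientation: [1.729, 2.083, -0.468]
contact_force: [0.1, 1.0, 3.8]
grip_width: 0.022
```

Run:
```python
from h import *
go(place(0))
D={n:grab(n) for n in('side','wrist')};print(r.get_obs()['contact_force'],r.get_obs()['grip_width'])
c=lambda n,x,y,w,h:cv2.resize(D[n]['pixels'][y:y+h,x:x+w,::-1],(400,300),interpolation=2)
cv2.imwrite('pics/p2.png',np.hstack([c('side',220,215,120,90),c('wrist',100,0,400,300)]))
```

```text
7.5833 [ 0.4976 -0.0677  0.0865] [-0.8908  0.5908  0.738   2.2003  0.27    0.5325 -0.288 ]
[0.009, -0.001, 0.017, -0.002, -0.001, 0.001] rows>= 0.1
[-0.0734 -0.4909  3.8429] 0.02158174054088198
```

View pics/p2.png

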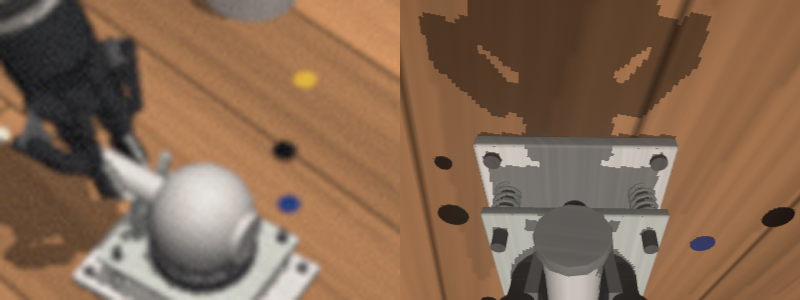

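The flask is in the cradle: belly on the ring at about (204,215) in the left panel, neck in the fork, and about 6 N of upward contact force. I'll release and back off.

Emit:
{"op": "send_rows", "data": {"deltas": [[0.7,0,0,0,0,0,0],[0.7,0,0,0,0,0,0],[0.7,0,0,0,0,0,0],[0.7,0,0,0,0,0,0],[0.7,0,0,0,0,0,0],[0.7,0,0,-0.1,0,0,0],[0.7,0,0,-0.25,0,0,0],[0.7,0,0,-0.45,0,0,0],[0.7,0,0,-0.65,0,0,0],[0.7,0,0,-0.85,0,0,0],[0.7,0,0,-1,0,0,0],[0.7,0,0,-1,0,0,0]]}}

```text
clock: 8.68
tcp_pos: [0.4861, 0.0092, 0.2188]
orientation: [1.725, 2.086, -0.46]
contact_force: [0.8, -0.1, -0.5]
grip_width: 0.0599
```

Run:
```python
from h import *
import pickle
p=SEAT+.004*U+[0,0,.040+.011+.03]
go((p,O(0,100.5)))
D={n:grab(n) for n in('side','top','wrist')};pickle.dump(D,open('D2.pkl','wb'))
for n in D: print(n,proj(D[n],[SEAT,SEAT+.11*U]))
c=lambda n,x,y,w,h:cv2.resize(D[n]['pixels'][y:y+h,x:x+w,::-1],(400,300),interpolation=2)
cv2.imwrite('pics/p3.png',np.vstack([np.hstack([c('side',220,215,120,90),c('top',265,205,100,75)]),np.hstack([c('wrist',0,0,560,420)]*2)]))
```

```text
8.6833 [0.4861 0.0092 0.2188] [-1.1701  0.3299  0.8518  2.1042  0.3345  0.926  -0.3641]
[-0.702, -0.023, 0.764, -0.0, 0.165, 0.002] rows>= 4.1
side [[280.1262 277.9684]
 [244.9154 259.5767]]
top [[323.528  252.6009]
 [287.5857 259.8552]]
wrist [[272.3181 246.6767]
 [272.6263 163.5758]]
```

View pics/p3.png

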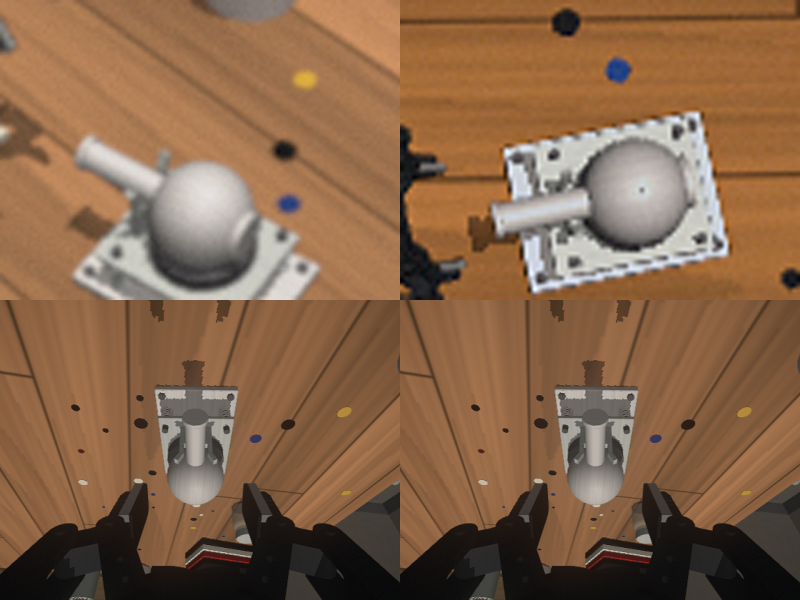

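The flask lies seated after release: belly at side (280.9,278.9) and top (324.3,253.2), both within 1 px of the predicted seat. Next I'll shut the fingers and go above the belly.

Run:
```python
from h import *
p=SEAT+.003*U
go((p+[0,0,.14],O(0,100.5)),(p+[0,0,.06],O(0,100.5)))
```

```text
8.8333 [0.4837 0.006  0.2157] [-1.1656  0.335   0.8514  2.11    0.3337  0.9222 -0.3632]
[-0.896, -0.001, 0.401, -0.002, 0.166, 0.001] rows>= 4.2
[0.0, 0.0, 0.533, 0.0, 0.0, 0.0] rows>= 1.9
```

Emit:
{"op": "send_rows", "data": {"deltas": [[0,0,0,-0.1,0,0,0],[0,-0.15,0,-0.1,0,0.03,0],[0,-0.3,0,0,0,0.06,0],[0,-0.5,0,0.1,0,0.1,0],[0,-0.7,0,0.25,0,0.14,0],[0,-0.9,0,0.4,0,0.166,0],[0,-0.9,0,0.4,0,0.166,0],[0,-0.9,0,0.4,0,0.166,0],[0,-0.9,0,0.4,0,0.166,0],[0,-0.9,0,0.4,0,0.166,0]], "squeeze": 40}}

```text
clock: 9.67
tcp_pos: [0.5099, -0.1392, 0.2299]
orientation: [-2.007, -2.408, 0.013]
contact_force: [0.5, 0.4, -0.3]
grip_width: -0.0002
```

Run:
```python
from h import *
p=SEAT+.003*U
go((p+[0,0,.06],O(0,100.5)),(p+[0,0,.05],O(0,100.5)),(p+[0,0,.032],O(0,100.5)))
o=r.get_obs();print(o['contact_force'],o['grip_width'])
```

```text
9.6667 [ 0.5099 -0.1392  0.2299] [-0.4758  0.3129  0.7674  1.9491 -0.253   0.9883  0.5912]
[0.007, 0.011, 0.53, -0.003, 0.0, -0.001] rows>= 1.9
[0.0, 0.0, 0.067, 0.0, 0.0, 0.0] rows>= 0.2
[0.0, 0.0, 0.12, 0.0, 0.0, 0.0] rows>= 0.4
[ 0.5013  0.3733 -0.2769] -0.0001890349939378962
```

Emit:
{"op": "send_rows", "data": {"deltas": [[0,0.005,0.01,0.2,0,0,0],[0,0.005,0.01,0.4,0,0,0],[0,0.005,0.01,0.53,0,0,0],[0,0.005,0.01,0.56,0,0,0],[0,0.005,0.01,0.59,0,0,0],[0,0.005,0.01,0.61,0,0,0],[0,0.005,0.01,0.61,0,0,0]]}}

```text
clock: 10.25
tcp_pos: [0.5122, -0.1364, 0.1404]
orientation: [-2.003, -2.414, 0.008]
contact_force: [-1.5, 1.7, 2.2]
grip_width: 0.0
```

Emit:
{"op": "send_rows", "data": {"deltas": [[0,0,0,0.03,0,0,0],[0,0,0,0.06,0,0,0],[0,0,0,0.08,0,0,0],[0,0,0,0.08,0,0,0]]}}

```text
clock: 10.58
tcp_pos: [0.5124, -0.1366, 0.129]
orientation: [-2.004, -2.414, 0.006]
contact_force: [-2.0, 3.8, 7.9]
grip_width: -0.0001
```

Emit:
{"op": "send_rows", "data": {"deltas": [[0,-0.005,0,0.02,0,0,0],[0,-0.01,0,0.04,0,0,0],[0,-0.015,0,0.05,0,0,0],[0,-0.015,0,0.05,0,0,0]]}}

```text
clock: 10.92
tcp_pos: [0.5135, -0.138, 0.123]
orientation: [-2.003, -2.413, 0.002]
contact_force: [-5.6, 7.1, 21.8]
grip_width: 0.0001
```

Run:
```python
from h import *
import pickle
D={n:grab(n) for n in('side','top')};pickle.dump(D,open('D3.pkl','wb'))
o=r.get_obs();print(o['tcp_pos'],o['contact_force'],o['clock'])
S2=SEAT-[0,0,.018]
for n in D: print(n,proj(D[n],[S2,S2+.11*U]))
c=lambda n,x,y,w,h:cv2.resize(D[n]['pixels'][y:y+h,x:x+w,::-1],(400,300),interpolation=2)
cv2.imwrite('pics/p4.png',np.vstack([np.hstack([c('side',220,215,120,90),c('top',265,205,100,75)])]))
```

```text
[ 0.5135 -0.138   0.1231] [-5.1523  6.6917 20.5966] 11.0167
side [[280.2279 282.2378]
 [245.358  263.8899]]
top [[322.9138 253.0506]
 [287.3865 260.2223]]
```

View pics/p4.png

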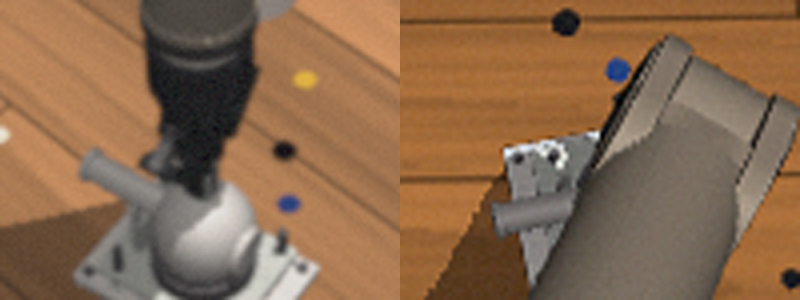

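Emit:
{"op": "send_rows", "data": {"deltas": [[0,0,0,0.005,0,0,0],[0,0,0,0.005,0,0,0],[0,0,0,0.005,0,0,0],[0,0,0,0.005,0,0,0],[0,0,0,0.005,0,0,0],[0,0,0,0.005,0,0,0]]}}

```text
clock: 11.52
tcp_pos: [0.5136, -0.1379, 0.1229]
orientation: [-2.003, -2.414, 0.001]
contact_force: [-6.9, 8.1, 27.1]
grip_width: -0.0003
```

An extra 0.75 mm of command moved the tool only 0.2 mm while the force rose about 6 N, so the carriage is on its stops. Handing in.

Run:
```python
from h import *
print(r.hand_in()); o=r.get_obs(); print(o['clock'],o['tcp_pos'],o['contact_force'])
```

```text
the job is handed in; nothing more can be done
None
the job is handed in; nothing more can be done
```

I laid the flask on its side in the cradle and pressed the carriage down. I handed the job in at about 11.5 s, with the shut fingertips still pressing on the belly. I gripped the neck with the tool tilted 60°, turned the flask 90°, set it down, let go, and then pushed down on top of the belly.

**Seating:** After I let go, the belly was within 1 px of where the seat should appear in the side, top and wrist views. The neck lay in the fork.

**Pressed home:** The fingertips touched the belly at a tool height of about 140 mm, and the tool ended at 122.9 mm, roughly 17.5–18 mm of travel. The final 0.75 mm of command moved the tool only 0.2 mm while the push rose from about 21 to 27 N, so the carriage is on its stops.

**Disagreements and what I could not check:**
- The camera views put the ring's top at 57–58 mm, not the stated 64 mm. I used the stated seat height, and the contact force as the flask came to rest fitted it.
- The final push also has a sideways force of about 10 N, with the tool holding still.
- In the last picture the arm hides most of the belly, so I judged its final position from the neck and the tool's height.
- I saw no sign of the fingers touching the cradle, but had no separate force reading for it.
- I kept clear of the ink can, wash bottle and jar, but did not measure their positions again at the end.

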